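Load taped piles of blanks into the lipped carrier and lock them in with its collars

ROBOT

A 6-joint arm with a two-finger parallel gripper is mounted at the origin on a cart in front of the work surface, level with it; the furniture and walls round the work are solid. World frame = base frame: x ahead of the robot, y to its left, z up, the work surface at z = 0. Lengths are in m, angles in rad, forces in N, time in s.
With the tool pointing down it reaches from about 0.225 to 0.875 m from the base axis. Payload 3.4 kg.
Tool frame: the origin (TCP) lies midway between the tips of the shut fingers; the grasp point (between the pads) lies 19 mm behind it (manip.grip_point_offset is the distance from the TCP to the grasp point, in m); x points along the fingers, y is the direction in which the jaws open and shut, and the axes are right-handed (so a half turn about x gives the same grasp; the last joint's range is limited). The gripper opens to 85 mm and grips with 20 to 120 N. Pads are 22 mm wide; open, the fingers measure 114 mm over their backs; the gripper's body (76 mm by 85 mm) begins 54 mm behind the grasp point. The pads swing forward as they close: fully open they stand 13 mm farther back than shut.
Start: joints at [1.045, 0.276, 1.505, -0, 1.361, -0.121], TCP at [0.226, 0.529, 0.199] pointing down, gripper open.
Joint ranges: [-2.89, 2.89], [-0.75, 2.08], [0.22, 2.7], [-1.18, 4.32], [0.11, 2.71], [-2.7, 2.7]. Speed limits (rad/s): [2.57, 2.57, 3.14, 3.14, 3.14, 3.14].

INTERFACE

Orientations are given as a unit quaternion [w, x, y, z].
In Python, from rig import manip gives the robot as it stands.
- The arm moves only by the shell command python3 -m crank 'ROWS' [FORCE]. ROWS is a JSON object of lists of equal length, an entry for each row: "grip": the opening, from 0 (shut) to 1 (fully open); "slide": the shift along the world's x, y, z in cm, a list of three; "roll": the turn about the world's z in degrees. In form: {"grip": [grip, ...], "slide": [[dx, dy, dz], ...], "roll": [roll, ...]}. A call has 1 to 20 rows; each row is the pose to reach, as a shift and turn from the pose commanded when the call began; what a row does not reach only later rows make up. A row lasts 1/10 s, in which the tool goes at most 50 mm and 8.59 degrees, less where a joint would pass 70% of its speed; a pose out of reach is approached as far as the arm can. A call with a gripper value outside its range is refused whole. The fingers move at their own pace and stop on an object; FORCE is the grip in N (left out, the last holds). Time passes only in rows, so rows that repeat a pose let the fingers close. It gives the time, the measured TCP pose, the force and the opening at its end, in the units of the state.
- manip.get_state(): the state, without advancing time (a new reading comes with each control period).
- manip.get_image(name): name is "scene" or "top"; returns a dict with "frame" (400x640x3 uint8, red, green, blue), "K" (3x3 intrinsics, pixels), "R" (3x3) and "t" (3): a world point X has camera coordinates R X + t. Camera axes: x right, y down, z forward; pixel columns grow to the right and rows downward; lengths in m; the calibration is good to about 2 mm. A picture is of the moment at which its call begins. There is no depth.
- manip.sign_off(): hands the job in, once; it reports no verdict.
The state is a dict: "clock": time; "qpos": joint angles; "qd": joint speeds; "effort": joint torques, N m; "position": TCP position; "ee_rot": TCP orientation; "contact_force": force on the tool from outside, world axes, zero at the start; "moment": the same for the moment, N m; "width": finger opening in m.
Only numpy, scipy, OpenCV 4.12 (cv2) and the standard library are available. Lean on these libraries where they do the work, as an engineer would, in place of code of your own. Each camera call takes 0.05 s, during which the arm holds its last target. There are 200 camera calls.

TASK

Load every taped pile of sheet-metal blanks into the transport carrier, one pile to a pocket: lift the pocket's steel collar off its stud and set it aside, tilt the pile, tuck one end under the overhanging lip and lower the other end until the pile lies flat on the pocket floor. Then lock it in with a collar, flange down, over the stud and fully home on the shoulder. At the end every stud has a collar again, and the other things on the table are where they were.

Things in the scene. Friction and masses are not known exactly. Their poses are not given: they have to be found in the camera images.
- carrier: Fixed carrier: aluminium base plate 164 x 270 x 8 mm, dark steel walls, three equal pockets in a row, 90 mm apart. Origin: centre of its underside; x from the lip side (facing the robot) to the stud side, y along the row, z up; turned up to 12 degrees. Pocket: 92 mm long (x), 54 mm wide (y), guides 12 mm high and 5 mm thick at its corners; the middle 50 mm of each side is open for fingers.
- pocket_1 (a point): Centre of the floor of the +y pocket (8 mm above the carrier's underside); axes as the carrier's. -x end: wall with a lip that overhangs the pocket by 8 mm, lip underside 20 mm, wall top 28 mm above the floor. +x end: wall 10 mm high, 6 mm thick. Mouth between lip and +x wall: 84 mm.
- shoulder_1 (a point): Centre of the shoulder on which a collar sits, on the stud of the +y pocket, 65 mm along +x from that pocket's centre and 20 mm above its floor; axes as the carrier's, z up along the stud. Shoulder 26 mm in diameter; the stud stands 42 mm up from this point, 16 mm in diameter, its top 6 mm tapered to 8 mm.
- pocket_2 (a point): Centre of the floor of the middle pocket (8 mm above the carrier's underside); axes as the carrier's. -x end: wall with a lip that overhangs the pocket by 8 mm, lip underside 20 mm, wall top 28 mm above the floor. +x end: wall 10 mm high, 6 mm thick. Mouth between lip and +x wall: 84 mm.
- shoulder_2 (a point): Centre of the shoulder on which a collar sits, on the stud of the middle pocket, 65 mm along +x from that pocket's centre and 20 mm above its floor; axes as the carrier's, z up along the stud. Shoulder 26 mm in diameter; the stud stands 42 mm up from this point, 16 mm in diameter, its top 6 mm tapered to 8 mm.
- pocket_3 (a point): Centre of the floor of the -y pocket (8 mm above the carrier's underside); axes as the carrier's. -x end: wall with a lip that overhangs the pocket by 8 mm, lip underside 20 mm, wall top 28 mm above the floor. +x end: wall 10 mm high, 6 mm thick. Mouth between lip and +x wall: 84 mm.
- shoulder_3 (a point): Centre of the shoulder on which a collar sits, on the stud of the -y pocket, 65 mm along +x from that pocket's centre and 20 mm above its floor; axes as the carrier's, z up along the stud. Shoulder 26 mm in diameter; the stud stands 42 mm up from this point, 16 mm in diameter, its top 6 mm tapered to 8 mm.
- pile_1: Taped pile of light grey sheet-metal blanks with a brown band and a paper tag: hard body 50 mm wide (x) x 88 mm long (y) x 12 mm high (band and tag stand out to 54 mm wide and 17 mm high). Origin: centre of its underside (within 0.6 mm), z up, rigid, 0.26 to 0.5 kg. Grasp across its width. Either end may go first. The piles are alike; one may be absent (None).
- pile_2: Taped pile of light grey sheet-metal blanks with a brown band and a paper tag: hard body 50 mm wide (x) x 88 mm long (y) x 12 mm high (band and tag stand out to 54 mm wide and 17 mm high). Origin: centre of its underside (within 0.6 mm), z up, rigid, 0.26 to 0.5 kg. Grasp across its width. Either end may go first. The piles are alike; one may be absent (None).
- pile_3: Taped pile of light grey sheet-metal blanks with a brown band and a paper tag: hard body 50 mm wide (x) x 88 mm long (y) x 12 mm high (band and tag stand out to 54 mm wide and 17 mm high). Origin: centre of its underside (within 0.6 mm), z up, rigid, 0.26 to 0.5 kg. Grasp across its width. Either end may go first. The piles are alike; one may be absent (None).
- collar_1: Steel retaining collar; at the start it sits flange down on a stud of the carrier, over the end of an empty pocket, which cannot be loaded until it is off: flange 60 mm in diameter and 8 mm high, above it a hub 36 mm in diameter, 34 mm high in all; through bore 20 mm. Origin: centre of the flange's underside, z up along the bore. 0.2 kg. The three collars are alike.
- collar_2: Steel retaining collar; at the start it sits flange down on a stud of the carrier, over the end of an empty pocket, which cannot be loaded until it is off: flange 60 mm in diameter and 8 mm high, above it a hub 36 mm in diameter, 34 mm high in all; through bore 20 mm. Origin: centre of the flange's underside, z up along the bore. 0.2 kg. The three collars are alike.
- collar_3: Steel retaining collar; at the start it sits flange down on a stud of the carrier, over the end of an empty pocket, which cannot be loaded until it is off: flange 60 mm in diameter and 8 mm high, above it a hub 36 mm in diameter, 34 mm high in all; through bore 20 mm. Origin: centre of the flange's underside, z up along the bore. 0.2 kg. The three collars are alike.
- parallel_0: Steel parallel bar 10 x 125 x 22 mm. Long along its y. Bystander: leave it where it is. Origin: centre of its underside.
- plug_gauge: Plug gauge 113 mm long, 22 mm thick. Long along its y. Bystander: leave it where it is. Origin: centre of its underside.
- scriber: Steel scriber 155 mm long, 8 mm thick. Long along its y. Bystander: leave it where it is. Origin: centre of its underside.
There are look-alikes about, which are no part of the job. What is shaped like the collar_3 but blue or brown is not meant.

How it is judged:
By the outcome, as a careful person would: the job done as asked, in the order asked, and still so for the second after the job is handed in, with the robot touching nothing.
Of pile_1, pile_2, pile_3 only 2 to 3 are there at a start; the rules pass over those that are not, and their reading is None.
At some moment in a run one of pile_1, pile_2, pile_3, collar_1, collar_2, collar_3 may be knocked a few centimetres aside while the robot is not near it.
Once in a run the grip may slacken for a moment while it holds something.
It also fails if it takes over 210 s, if anything falls off the work surface, if the arm or the gripper's body presses on something with over 40 N, if the wrist force passes 120 N, or if a joint passes its speed limit or range.

## Working session

There is one attempt and no reset: what is moved stays moved. The work goes in short steps, Python scripts to look and compute and a shell command to move; the robot and the scene stay as the last step left them, time stands still between calls to the robot, and variables do not carry over. Pictures are saved under pics/ and viewed, on a budget of 14 in all, crops included, one or two more only if the job needs it, and the job is handed in when it is done.

```bash
ls; mkdir -p pics
cat > h.py <<'E'
import numpy as np, cv2
from rig import manip
def snap(n,f):
    d=manip.get_image(n); cv2.imwrite(f'pics/{f}.png',d['frame'][:,:,::-1]); np.savez(f'pics/{f}.npz',**{k:np.array(d[k]) for k in('frame','K','R','t')}); return d
def load(f): return dict(np.load(f'pics/{f}.npz'))
def ray(d,u,v,z):
    R=np.array(d['R']);t=np.array(d['t']);c=-R.T@t
    r=R.T@np.linalg.inv(d['K'])@[u,v,1]; return c+r*(z-c[2])/r[2]
def proj(d,X):
    p=np.array(d['K'])@(np.array(d['R'])@X+d['t']); return p[:2]/p[2]
E
python3 - <<'E'
from h import *
for n in('top','scene'):
    d=snap(n,n+'0'); print(n,-np.array(d['R']).T@d['t'],d['K'][0][0])
a,b=load('top0'),load('scene0')
print(manip.get_state())
E
```

```text
pics
top [0.54095254 0.02647867 1.12791531] 387.5078321495521
scene [ 0.18108769 -0.41949099  0.80043348] 369.1230754804091
{'clock': 0.1, 'qpos': array([ 1.04502411e+00,  2.76545426e-01,  1.50600533e+00,  2.29366378e-05,
        1.36071787e+00, -1.21008892e-01]), 'qd': array([ 0.00087433, -0.00233049, -0.00267004,  0.00195813,  0.00051016,
        0.00072236]), 'effort': array([ 2.11316445e-03, -4.17698514e+01, -2.46406531e+01, -4.84715338e-05,
        5.78864798e-03, -3.49675122e-05]), 'position': array([0.22617   , 0.52807656, 0.19771895]), 'ee_rot': array([ 0.69247878,  0.14157285,  0.69287042, -0.14269147]), 'contact_force': array([ 0.52429255,  0.46458127, -0.38298121]), 'moment': array([-0.00366663,  0.00706283,  0.01527163]), 'width': 0.0854778940544934}
```

View pics/top0.png

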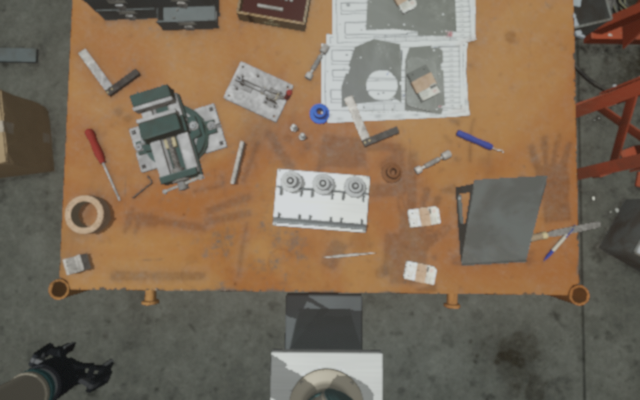

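View pics/scene0.png

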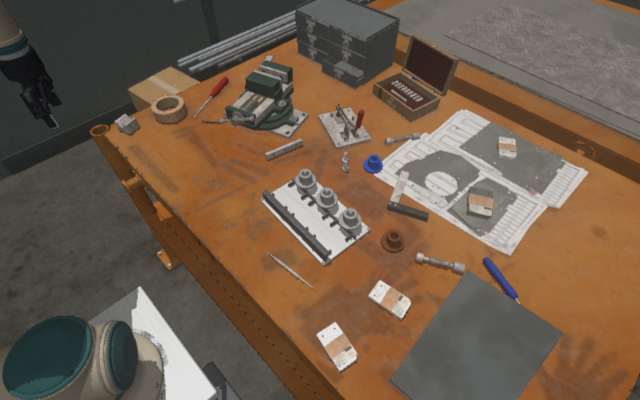

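Run:
```python
from h import *
a,b=load('top0')['frame'],load('scene0')['frame']
r=lambda x,s:cv2.resize(x[:,:,::-1],None,fx=s,fy=s,interpolation=cv2.INTER_CUBIC)
c1=r(a[155:290,260:450],4); c2=r(a[0:120,340:480],4)[:,:560]; c3=r(b[130:250,440:540],3)
cv2.imwrite('pics/c1.png',c1)
h=np.zeros((480,800,3),np.uint8); h[:480,:450]=r(a[0:120,370:482],4)[:,:450][:480]; s=r(b[130:245,430:545],3); h[:s.shape[0],452:452+s.shape[1]]=s
cv2.imwrite('pics/c2.png',h)
d=load('top0')
for u,v in [(424,217),(420,273),(425,85),(403,5),(291,182),(323,182),(355,184)]: print(ray(d,u,v,.015).round(3))
```

```text
Traceback (most recent call last):
ValueError: could not broadcast input array from shape (480,448,3) into shape (480,450,3)
```

View pics/c1.png

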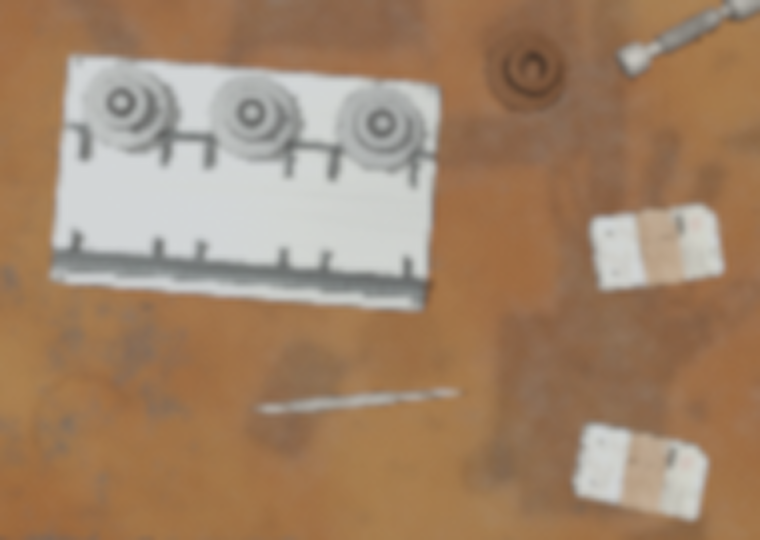

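Run:
```python
from h import *
a,b=load('top0')['frame'],load('scene0')['frame']
r=lambda x,s:cv2.resize(x[:,:,::-1],None,fx=s,fy=s,interpolation=cv2.INTER_CUBIC)
h=np.zeros((480,800,3),np.uint8)
s=r(a[0:120,370:480],4);h[:480,:440]=s
s=r(b[130:245,430:545],3); h[:345,450:795]=s
cv2.imwrite('pics/c2.png',h)
d=load('top0'); g=a.astype(int)
for u,v in [(424,217),(420,273),(425,85),(403,5)]: print(ray(d,u,v,.012).round(3))
# piles: bright mask in table area
hsv=cv2.cvtColor(a,cv2.COLOR_RGB2HSV)
print('br',a[217,415],a[217,424],a[200,440])
m=((hsv[:,:,2]>165)&(hsv[:,:,1]<130)).astype(np.uint8)
m[:, :395]=0; m[:,450:]=0; m[:195]=0; m[290:]=0
m=cv2.morphologyEx(m,cv2.MORPH_CLOSE,np.ones((3,3)))
for c in cv2.findContours(m,0,2)[0]:
    if cv2.contourArea(c)<150: continue
    P=np.array([ray(d,*p,.012)[:2] for p in c[:,0]],np.float32)
    print('pile',cv2.minAreaRect(P))
# carrier: bright low-sat component
m=((hsv[:,:,2]>195)&(hsv[:,:,1]<40)).astype(np.uint8); m[:,:260]=0;m[:,385:]=0;m[:155]=0;m[240:]=0
c=np.vstack([c for c in cv2.findContours(m,0,2)[0] if cv2.contourArea(c)>30])
P=np.array([ray(d,*p,.008)[:2] for p in c[:,0]],np.float32)
rc=cv2.minAreaRect(P);print('carrier',rc); print(cv2.boxPoints(rc))
# stud tops centres (z=.07) from zoom: pix = 260+u/4,155+v/4
for u,v in [(122,103),(251,114),(381,125)]: print('stud',ray(d,260+u/4-.4,155+v/4-.4,.07).round(4))
```

```text
[ 0.538 -0.276  0.012]
[ 0.377 -0.264  0.012]
[ 0.924 -0.279  0.012]
[ 1.164 -0.214  0.012]
br [209 211 209] [186 164 139] [146 106  72]
pile ((0.37812426686286926, -0.26497548818588257), (0.09198781102895737, 0.05479313060641289), 78.82766723632812)
pile ((0.5401276350021362, -0.2762945890426636), (0.053664013743400574, 0.0919569581747055), 7.023288726806641)
carrier ((0.594927191734314, 0.021015502512454987), (0.26481103897094727, 0.13485926389694214), 86.12677001953125)
[[ 0.5187077  -0.10653278]
 [ 0.653259   -0.11564241]
 [ 0.6711467   0.14856379]
 [ 0.5365954   0.15767342]]
stud [0.6335 0.1071 0.07  ]
stud [0.6271 0.0188 0.07  ]
stud [ 0.6207 -0.0703  0.07  ]
```

View pics/c2.png

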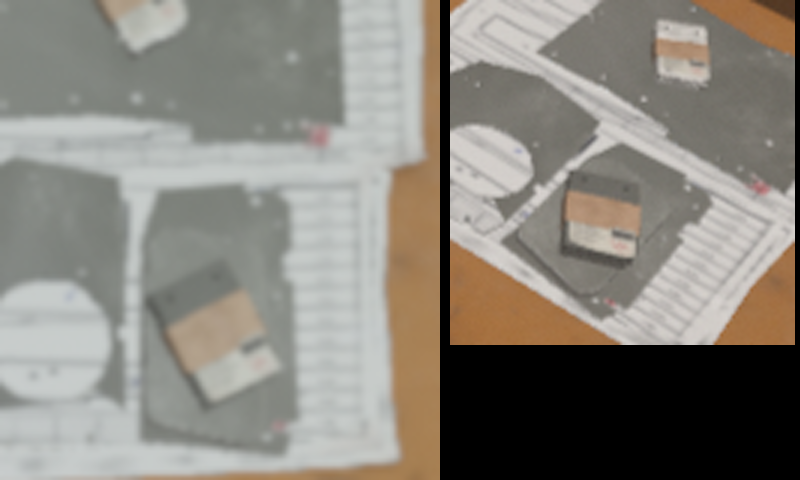

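Run:
```python
from h import *
from scipy.spatial.transform import Rotation as R
s=manip.get_state(); q=s['ee_rot']; M=R.from_quat(np.r_[q[1:],q[0]]).as_matrix()
print(M.round(3),'yaw of tool y',np.degrees(np.arctan2(M[1,1],M[0,1])), manip.grip_point_offset)
```

```text
[[-0.001  0.394  0.919]
 [-0.001  0.919 -0.394]
 [-1.    -0.002 -0.   ]] yaw of tool y 66.80850543879653 0.0187
```

```bash
python3 -m crank '{"grip":[1,1,1,1,1,1,1,1,1,1,1,1,1,1,1,1,1,1],"slide":[[4,-6,0],[8,-12,0],[12,-18,0],[16,-24,0],[20,-30,0],[24,-36,0],[28,-42,0],[31,-47,0],[34,-51.5,0],[36.5,-55.5,0],[38.5,-58.5,0],[39.5,-59.8,0],[39.5,-59.8,0],[39.5,-59.8,-4],[39.5,-59.8,-7],[39.5,-59.8,-10],[39.5,-59.8,-10],[39.5,-59.8,-10]],"roll":[4,8,12,16,19.1,19.1,19.1,19.1,19.1,19.1,19.1,19.1,19.1,19.1,19.1,19.1,19.1,19.1]}' 60
python3 - <<'E'
from h import *
snap('scene','s1')
f=load('s1')['frame'][150:290,230:400,::-1]; cv2.imwrite('pics/s1c.png',cv2.resize(f,None,fx=4,fy=4,interpolation=2))
E
```

```text
clock: 1.9
position: [0.6211, -0.0692, 0.0983]
ee_rot: [0.706, 0.025, 0.707, -0.025]
contact_force: [-0.1, -0.1, 0.5]
width: 0.0853
```

View pics/s1c.png

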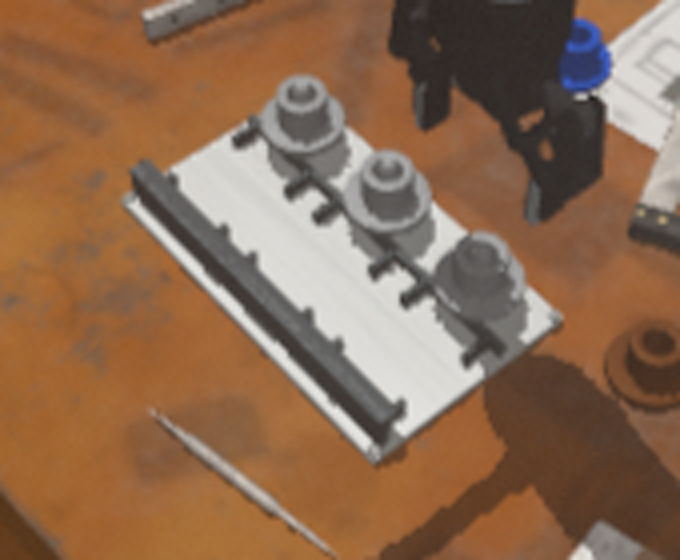

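```bash
python3 -m crank '{"grip":[1,1,1,1,0.3,0.2,0.2,0.2,0.2,0.2],"slide":[[0,0,-3],[0,0,-5],[0,0,-6.4],[0,0,-6.4],[0,0,-6.4],[0,0,-6.4],[0,0,-6.4],[0,0,-6.4],[0,0,-6.4],[0,0,-6.4]],"roll":[0,0,0,0,0,0,0,0,0,0]}' 40
```

```text
clock: 2.95
position: [0.6215, -0.0695, 0.0347]
ee_rot: [0.707, 0.025, 0.707, -0.025]
contact_force: [-0.3, -0.6, -0.5]
width: 0.0173
```

Run:
```python
from h import *
a=snap('scene','s2')['frame'];b=snap('top','t2')['frame']
r=lambda x:cv2.resize(x[:,:,::-1],None,fx=3,fy=3,interpolation=2)
h=np.zeros((420,800,3),np.uint8); h[:,:400]=r(a[150:290,260:393])[:,:400] if 0 else cv2.resize(a[150:290,260:393,::-1],(400,420)); h[:,400:]=cv2.resize(b[140:280,260:393,::-1],(400,420))
cv2.imwrite('pics/s2c.png',h)
```

```text
(no output)
```

View pics/s2c.png

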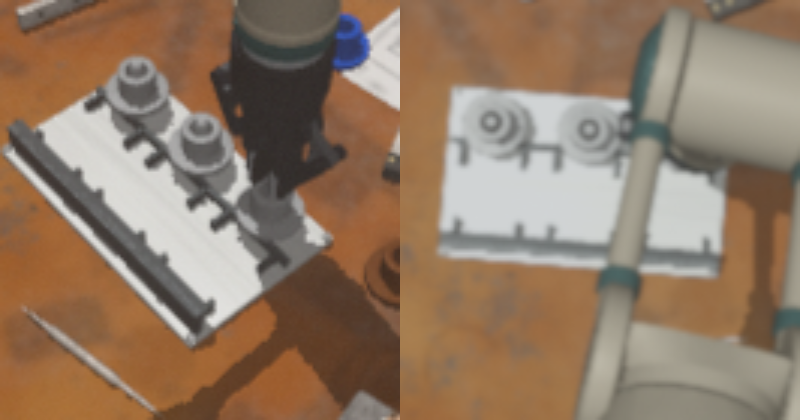

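Run:
```python
from h import *
d=load('s2'); s=manip.get_state(); print(s['position'],s['width'])
for n,X in dict(tcp=s['position'],stop=[.6207,-.0703,.07],hub=[.6207,-.0703,.062],s2=[.6271,.0188,.07],s1=[.6335,.1071,.07]).items():
    p=proj(d,np.array(X)); print(n,p.round(1),((p-[260,150])*3.0).round(0))
```

```text
[ 0.62145742 -0.06946143  0.03451882] 0.017244676046737514
tcp [347.8 219.3] [263. 208.]
stop [348.7 211.3] [266. 184.]
hub [348.5 213.2] [265. 190.]
s2 [325.3 190.4] [196. 121.]
s1 [304.1 171.4] [132.  64.]
```

```bash
python3 -m crank '{"grip":[1,1,1,1,1,1,1,1,1,1],"slide":[[0,0,0],[0,0,0],[0,0,0],[0,0,0],[0,0,5],[0,0,10],[-5,-5,14],[-10,-10,14],[-12,-14,14],[-12,-14,14]],"roll":[0,0,0,0,0,0,0,0,0,0]}'
python3 - <<'E'
from h import *
a=snap('scene','s3')['frame'];b=snap('top','t3')['frame']
h=np.zeros((420,800,3),np.uint8); h[:,:400]=cv2.resize(a[150:290,260:393,::-1],(400,420),interpolation=2); h[:,400:]=cv2.resize(b[140:280,260:393,::-1],(400,420),interpolation=2)
cv2.imwrite('pics/s3c.png',h)
E
```

```text
clock: 4.05
position: [0.5, -0.2108, 0.1754]
ee_rot: [0.707, 0.025, 0.706, -0.025]
contact_force: [0.3, -0.5, -0.0]
width: 0.0853
```

View pics/s3c.png

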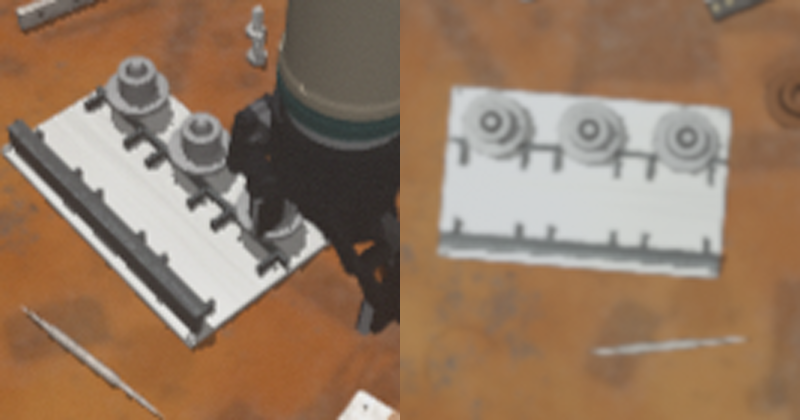

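Run:
```python
from h import *
d=load('s3'); s=manip.get_state(); X=s['position']
for dz in (0,.013,.019,.03,.04):
  for dy in (-.043,0,.043):
    print(dz,dy,proj(d,X+np.array([0.07*dy,dy,dz])).round(0))
f=d['frame'][170:340,300:440,::-1]; cv2.imwrite('pics/s3g.png',cv2.resize(f,None,fx=3.5,fy=3.5,interpolation=2))
```

```text
0 -0.043 [379. 270.]
0 0 [363. 255.]
0 0.043 [348. 241.]
0.013 -0.043 [380. 267.]
0.013 0 [364. 252.]
0.013 0.043 [348. 237.]
0.019 -0.043 [380. 265.]
0.019 0 [364. 250.]
0.019 0.043 [348. 236.]
0.03 -0.043 [381. 262.]
0.03 0 [364. 247.]
0.03 0.043 [349. 232.]
0.04 -0.043 [382. 260.]
0.04 0 [365. 244.]
0.04 0.043 [349. 229.]
```

View pics/s3g.png

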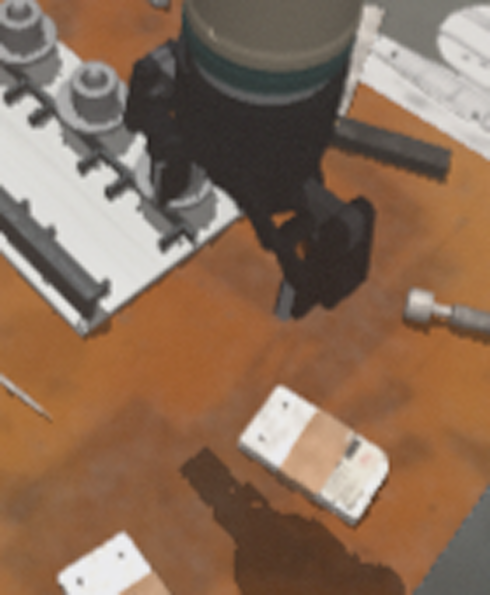

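```bash
python3 -m crank '{"grip":[0.5,0,0,0,0,0,0,0,0,0],"slide":[[-2,0.5,0],[-5,1,0],[-5,1,0],[-5,1,0],[-5,1,-4],[-5,1,-8],[-5,1,-11],[-5,1,-13.5],[-5,1,-13.5],[-5,1,-13.5]],"roll":[0,0,0,0,0,0,0,0,0,0]}'
python3 - <<'E'
from h import *
d=snap('scene','s4')
s=manip.get_state(); X=s['position'];print(X,s['width'])
for dz in (0,.01,.02,.03): print(dz,proj(d,X+np.array([0,0,dz])).round(1))
p=proj(d,X).astype(int);f=d['frame'][p[1]-60:p[1]+30,p[0]-60:p[0]+60,::-1]; print(p-60);cv2.imwrite('pics/s4g.png',cv2.resize(f,None,fx=5,fy=5,interpolation=2))
E
```

```text
clock: 5.15
position: [0.4526, -0.1996, 0.0396]
ee_rot: [0.707, 0.025, 0.707, -0.025]
contact_force: [-0.4, -0.2, 0.0]
width: -0.0003
[ 0.4531557  -0.20002539  0.0404452 ] 0.00023482627576850023
0 [338.9 295.5]
0.01 [339.1 293.5]
0.02 [339.3 291.5]
0.03 [339.5 289.4]
[278 235]
```

View pics/s4g.png

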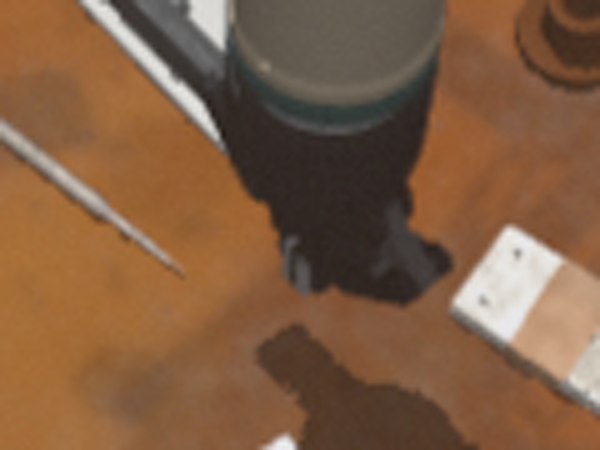

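```bash
for i in 1; do python3 -m crank '{"grip":[0,0,0,0],"slide":[[0,0,-2],[0,0,-3],[0,0,-3.6],[0,0,-3.6]],"roll":[0,0,0,0]}';  python3 -m crank '{"grip":[0,0,0],"slide":[[0,0,-0.2],[0,0,-0.4],[0,0,-0.4]],"roll":[0,0,0]}'; python3 -m crank '{"grip":[0,0,0],"slide":[[0,0,-0.1],[0,0,-0.2],[0,0,-0.2]],"roll":[0,0,0]}'; done
```

```text
clock: 5.6
position: [0.4515, -0.1994, 0.0035]
ee_rot: [0.707, 0.025, 0.707, -0.025]
contact_force: [-0.3, -0.8, -0.1]
width: 0.0001
clock: 5.9
position: [0.4516, -0.1995, -0.0003]
ee_rot: [0.707, 0.025, 0.707, -0.025]
contact_force: [-0.3, 0.2, 0.1]
width: -0.0
clock: 6.2
position: [0.4514, -0.1994, -0.0025]
ee_rot: [0.707, 0.025, 0.707, -0.025]
contact_force: [0.1, 0.4, -0.6]
width: -0.0001
```

```bash
for i in 1; do python3 -m crank '{"grip":[0,0,0,0],"slide":[[0,0,-0.2],[0,0,-0.4],[0,0,-0.4],[0,0,-0.4]],"roll":[0,0,0,0]}';  python3 -m crank '{"grip":[0,0,0],"slide":[[0,0,-0.1],[0,0,-0.2],[0,0,-0.2]],"roll":[0,0,0]}';python3 -m crank '{"grip":[0,0,0],"slide":[[0,0,-0.1],[0,0,-0.2],[0,0,-0.2]],"roll":[0,0,0]}'; python3 -m crank '{"grip":[0,0,0],"slide":[[0,0,-0.1],[0,0,-0.2],[0,0,-0.2]],"roll":[0,0,0]}'; done
```

```text
clock: 6.6
position: [0.4514, -0.1994, -0.0066]
ee_rot: [0.707, 0.025, 0.707, -0.025]
contact_force: [-0.2, 0.4, -0.7]
width: 0.0002
clock: 6.9
position: [0.4514, -0.1994, -0.0086]
ee_rot: [0.707, 0.025, 0.707, -0.025]
contact_force: [-0.2, 1.3, -0.5]
width: -0.0002
clock: 7.2
position: [0.4514, -0.1994, -0.0106]
ee_rot: [0.707, 0.025, 0.707, -0.025]
contact_force: [-0.3, 0.0, -0.2]
width: -0.0001
clock: 7.5
position: [0.4514, -0.1994, -0.0126]
ee_rot: [0.707, 0.025, 0.707, -0.025]
contact_force: [0.4, 0.7, 0.8]
width: -0.0003
```

```bash
for i in 1; do python3 -m crank '{"grip":[0,0,0,0],"slide":[[0,0,-0.2],[0,0,-0.4],[0,0,-0.4],[0,0,-0.4]],"roll":[0,0,0,0]}' | grep -E 'pos|force';  python3 -m crank '{"grip":[0,0,0],"slide":[[0,0,-0.1],[0,0,-0.2],[0,0,-0.2]],"roll":[0,0,0]}'| grep -E 'pos|force';python3 -m crank '{"grip":[0,0,0],"slide":[[0,0,-0.1],[0,0,-0.2],[0,0,-0.2]],"roll":[0,0,0]}'| grep -E 'pos|force'; done
python3 - <<'E'
from h import *
d=snap('scene','s5')
s=manip.get_state(); X=s['position'];print(X,s['width'])
for dz in (0,.01,.02,.03): print(dz,proj(d,X+np.array([0,0,dz])).round(1))
p=proj(d,X).astype(int);f=d['frame'][p[1]-60:p[1]+30,p[0]-60:p[0]+60,::-1]; print(p-60);cv2.imwrite('pics/s5g.png',cv2.resize(f,None,fx=5,fy=5,interpolation=2))
E
```

```text
position: [0.4514, -0.1994, -0.0166]
contact_force: [0.1, -0.2, -0.3]
position: [0.4514, -0.1994, -0.0186]
contact_force: [0.5, -0.3, -0.4]
position: [0.4514, -0.1994, -0.0206]
contact_force: [-0.7, 0.3, -0.4]
[ 0.45140551 -0.19940413 -0.02054522] 0.0001800163184755976
0 [337.1 307. ]
0.01 [337.3 305.3]
0.02 [337.4 303.5]
0.03 [337.6 301.6]
[277 247]
```

View pics/s5g.png

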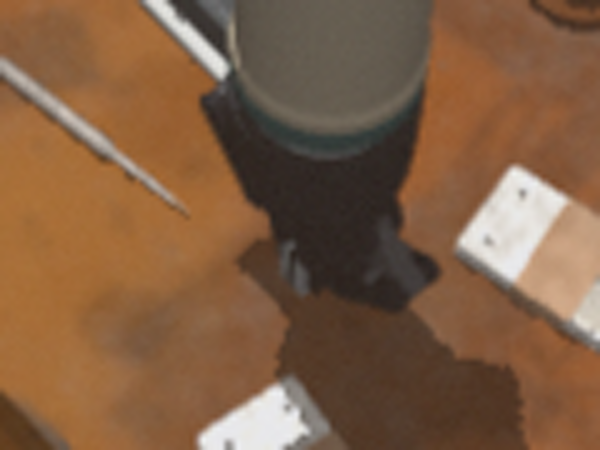

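```bash
for i in 1; do python3 -m crank '{"grip":[0,0,0],"slide":[[0,0,-0.1],[0,0,-0.2],[0,0,-0.2]],"roll":[0,0,0]}'| grep -E 'pos|force';python3 -m crank '{"grip":[0,0,0],"slide":[[0,0,-0.1],[0,0,-0.2],[0,0,-0.2]],"roll":[0,0,0]}'| grep -E 'pos|force'; python3 -m crank '{"grip":[0,0,0],"slide":[[0,0,-0.1],[0,0,-0.2],[0,0,-0.2]],"roll":[0,0,0]}'| grep -E 'pos|force'; done
python3 - <<'E'
from h import *
a,b=load('top0'),load('scene0')
# triangulate tops of stud1/2/3 & blob centroids using two views: blue collar, brown collar top, piles bands
def tri(p,q):
    A=[];
    for d,u in((a,p),(b,q)):
        R,t=d['R'],d['t'];c=-R.T@t;r=R.T@np.linalg.inv(d['K'])@[u[0],u[1],1];r/=np.linalg.norm(r);A.append((c,r))
    M=sum(np.eye(3)-np.outer(r,r) for c,r in A);v=sum((np.eye(3)-np.outer(r,r))@c for c,r in A);X=np.linalg.solve(M,v)
    return X.round(4),[np.linalg.norm((np.eye(3)-np.outer(r,r))@(X-c)).round(4) for c,r in A]
def blobs(d,box):
    x0,x1,y0,y1=box;h=cv2.cvtColor(d['frame'],cv2.COLOR_RGB2HSV)
    m=((h[:,:,2]>165)&(h[:,:,1]<110)).astype(np.uint8);z=np.zeros_like(m);z[y0:y1,x0:x1]=m[y0:y1,x0:x1]
    z=cv2.morphologyEx(z,cv2.MORPH_CLOSE,np.ones((3,3)))
    c=max(cv2.findContours(z,0,2)[0],key=cv2.contourArea);M=cv2.moments(c);return (M['m10']/M['m00'],M['m01']/M['m00'])
P=blobs(a,(400,445,195,240)),blobs(b,(365,415,275,325))
Q=blobs(a,(400,445,255,290)),blobs(b,(310,365,320,375))
print(P,tri(*P));print(Q,tri(*Q))
E
```

```text
position: [0.4514, -0.1994, -0.0226]
contact_force: [-0.4, 0.2, -0.1]
position: [0.4514, -0.1994, -0.0246]
contact_force: [-0.7, -1.0, -0.1]
position: [0.4514, -0.1994, -0.0266]
contact_force: [-0.6, 0.0, -0.6]
((424.07505518763793, 216.20372122358876), (390.2034996759559, 298.35623244761285)) (array([ 0.5408, -0.2769,  0.0121]), [np.float64(0.0012), np.float64(0.0012)])
((420.2244897959184, 272.64842300556586), (337.21789686552074, 345.5682507583418)) (array([ 0.3795, -0.266 ,  0.0116]), [np.float64(0.0014), np.float64(0.0014)])
```

```bash
for i in 1; do python3 -m crank '{"grip":[0,0,0],"slide":[[0,0,-0.1],[0,0,-0.2],[0,0,-0.2]],"roll":[0,0,0]}'| grep -E 'pos|force';python3 -m crank '{"grip":[0,0,0],"slide":[[0,0,-0.1],[0,0,-0.2],[0,0,-0.2]],"roll":[0,0,0]}'| grep -E 'pos|force'; python3 -m crank '{"grip":[0,0,0],"slide":[[0,0,-0.1],[0,0,-0.2],[0,0,-0.2]],"roll":[0,0,0]}'| grep -E 'pos|force'; python3 -m crank '{"grip":[0,0,0],"slide":[[0,0,-0.1],[0,0,-0.2],[0,0,-0.2]],"roll":[0,0,0]}'| grep -E 'pos|force'; done
python3 - <<'E'
from h import *
d=snap('scene','s6');e=snap('top','t6')
s=manip.get_state(); X=s['position'];print(X,s['effort'])
h=np.zeros((450,800,3),np.uint8)
h[:,:400]=cv2.resize(d['frame'][262:352,297:377,::-1],(400,450),interpolation=2)
p=proj(e,X).astype(int);print('top',p); h[:,400:]=cv2.resize(e['frame'][p[1]-45:p[1]+45,p[0]-40:p[0]+40,::-1],(400,450),interpolation=2)
cv2.imwrite('pics/s6.png',h)
print([proj(d,np.array([X[0],X[1],z])).round(1) for z in (0,.01)])
E
```

```text
position: [0.4514, -0.1994, -0.0286]
contact_force: [-0.6, 0.3, -0.2]
position: [0.4513, -0.1993, -0.0306]
contact_force: [0.4, -0.5, -0.3]
position: [0.4514, -0.1994, -0.0326]
contact_force: [0.1, 0.5, 0.2]
position: [0.4515, -0.1995, -0.0328]
contact_force: [-2.3, 1.3, 16.6]
[ 0.45147808 -0.19945437 -0.03281413] [-1.45160747e-01 -3.24097252e+01 -1.36734295e+01  5.03846258e-02
 -1.30744725e+00 -9.24359229e-04]
top [394 245]
[array([337.5, 303.4]), array([337.7, 301.5])]
```

View pics/s6.png

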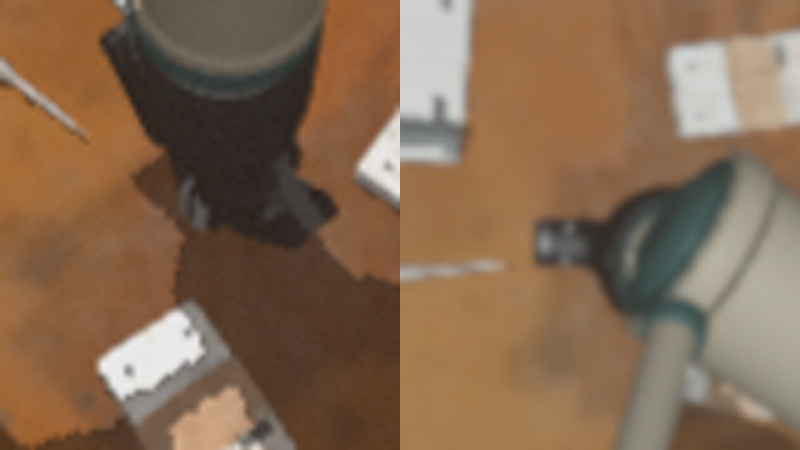

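```bash
python3 -m crank '{"grip":[0,0,1,1,1,1,1,1,1,1,1,1,1,1,0.35,0.3,0.3,0.3,0.3,0.3],"slide":[[0,0,5],[0,0,10],[3,2,13.5],[7,5,13.5],[11,8,13.5],[14,11,13.5],[16.9,12.9,13.5],[16.9,12.9,13.5],[16.9,12.9,13.5],[16.9,12.9,9],[16.9,12.9,6],[16.9,12.9,4],[16.9,12.9,3.6],[16.9,12.9,3.6],[16.9,12.9,3.6],[16.9,12.9,3.6],[16.9,12.9,3.6],[16.9,12.9,3.6],[16.9,12.9,3.6],[16.9,12.9,3.6]],"roll":[0,0,0,0,0,0,0,0,0,0,0,0,0,0,0,0,0,0,0,0]}' 60
```

```text
clock: 12.75
position: [0.6212, -0.0707, 0.003]
ee_rot: [0.707, 0.025, 0.706, -0.025]
contact_force: [-2.6, -0.3, 5.2]
width: 0.035
```

```bash
python3 -m crank '{"grip":[0.3,0.3,0.3,0.3,0.3,0.3,0.3,0.3,0.3,0.3,0.3,0.3,0.3,0.3,0.3,0.3,0.3,0.3,0.3,0.3],"slide":[[0,0,1],[0,0,2.5],[0,0,4],[0,0,6],[0,0,7],[-2,3,7],[-5,7,7],[-8,11,7],[-12,15,7],[-15,19,7],[-17,22,6],[-18,23,4],[-18,23,1],[-18,23,-1.5],[-18,23,-2.3],[-18,23,-2.6],[-18,23,-2.7],[-18,23,-2.8],[-18,23,-2.8],[-18,23,-2.8]],"roll":[0,0,0,0,0,0,0,0,0,0,0,0,0,0,0,0,0,0,0,0]}' 60
```

```text
clock: 14.75
position: [0.4407, 0.1595, -0.025]
ee_rot: [0.707, 0.026, 0.706, -0.025]
contact_force: [-3.3, -0.3, 5.4]
width: 0.0351
```

```bash
cat >> h.py <<'E'
def piles(d,boxes=((395,470,190,292),)):
    h=cv2.cvtColor(d['frame'],cv2.COLOR_RGB2HSV);m=((h[:,:,2]>165)&(h[:,:,1]<130)).astype(np.uint8)
    z=np.zeros_like(m)
    for x0,x1,y0,y1 in boxes:z[y0:y1,x0:x1]=m[y0:y1,x0:x1]
    z=cv2.morphologyEx(z,cv2.MORPH_CLOSE,np.ones((3,3)))
    for c in cv2.findContours(z,0,2)[0]:
        if cv2.contourArea(c)>150:
            P=np.array([ray(d,*p,.012)[:2] for p in c[:,0]],np.float32);M=cv2.moments(c)
            (cx,cy),(w,l),a=cv2.minAreaRect(P); a=a if l>w else a-90
            print('pile',ray(d,M['m10']/M['m00'],M['m01']/M['m00'],.012)[:2].round(4),(round(cx,4),round(cy,4)),'widthaxis deg',round(a,1),round(max(w,l),3),round(min(w,l),3))
E
python3 -m crank '{"grip":[0.6,1,1,1,1,1,1,1,1,1,1],"slide":[[0,0,0],[0,0,0],[0,0,0],[0,0,4],[0,0,8],[0,0,12],[0,0,14.5],[0,0,14.5],[0,0,14.5],[0,0,14.5],[0,0,14.5]],"roll":[0,0,0,0,0,-8,-16,-24,-32,-40,-48]}'
python3 - <<'E'
from h import *
piles(snap('top','t7'))
E
```

```text
clock: 15.85
position: [0.4407, 0.1596, 0.1188]
ee_rot: [0.635, 0.313, 0.634, -0.312]
contact_force: [1.0, 0.9, 0.3]
width: 0.0853
pile [ 0.3785 -0.2649] (0.3784, -0.265) widthaxis deg -11.2 0.092 0.054
pile [ 0.5399 -0.2761] (0.5401, -0.2763) widthaxis deg 7.0 0.092 0.054
```

```bash
python3 -m crank '{"grip":[1,1,1,1,1,1,1,1,1,1,1,1,1,1,1,1,1],"slide":[[1,-5,0],[2,-10,0],[3,-15,0],[4,-20,0],[6,-25,0],[8,-30,0],[9,-35,0],[9.5,-39,0],[10,-42,0],[10,-43.9,0],[10,-43.9,0],[10,-43.9,-4],[10,-43.9,-8],[10,-43.9,-11],[10,-43.9,-13],[10,-43.9,-14.2],[10,-43.9,-14.2]],"roll":[-8,-16,-24,-31,-31,-31,-31,-31,-31,-31,-31,-31,-31,-31,-31,-31,-31]}' 40; python3 -m crank '{"grip":[1,1,1,0.6,0.5,0.5,0.5,0.5,0.5],"slide":[[0,0,-0.4],[0,0,-0.8],[0,0,-0.8],[0,0,-0.8],[0,0,-0.8],[0,0,-0.8],[0,0,-0.8],[0,0,-0.8],[0,0,-0.8]],"roll":[0,0,0,0,0,0,0,0,0]}' 40
```

```text
clock: 17.6
position: [0.5392, -0.2771, -0.0248]
ee_rot: [0.528, 0.469, 0.531, -0.469]
contact_force: [-0.7, 0.9, 0.2]
width: 0.0858
clock: 18.5
position: [0.5412, -0.2798, -0.0306]
ee_rot: [0.53, 0.469, 0.529, -0.469]
contact_force: [1.0, 1.6, 5.4]
width: 0.0487
```

```bash
python3 -m crank '{"grip":[0.5,0.5,0.5,0.5,0.5,0.5,0.5,0.5,0.5,0.5,0.5,0.5,0.5,0.5,0.5,0.5],"slide":[[0,0,1],[0,0,3],[0,0,6],[0,0,9],[0,2,10],[0.5,5,10],[1,8,10],[1.5,12,10],[2,16,10],[2.5,19,10],[2.9,21.3,10],[2.9,21.3,10],[2.9,21.3,10],[2.9,21.3,8],[2.9,21.3,6],[2.9,21.3,6]],"roll":[0,0,0,0,8,16,24,32,40,48,56,64,72,79,79,79]}'
python3 - <<'E'
from h import *
from scipy.spatial.transform import Rotation as R
s=manip.get_state(); q=s['ee_rot']; M=R.from_quat(np.r_[q[1:],q[0]]).as_matrix();print(np.degrees(np.arctan2(M[1,1],M[0,1])),s['position'])
a=snap('scene','s8')['frame'];cv2.imwrite('pics/s8.png',cv2.resize(a[160:280,270:400,::-1],(650,600),interpolation=2))
E
```

```text
clock: 20.1
position: [0.5657, -0.0656, 0.0254]
ee_rot: [0.704, 0.026, 0.71, -0.025]
contact_force: [-1.3, 0.3, -4.7]
width: 0.0484
85.90296907980617 [ 0.56566983 -0.06560985  0.02544536]
```

View pics/s8.png

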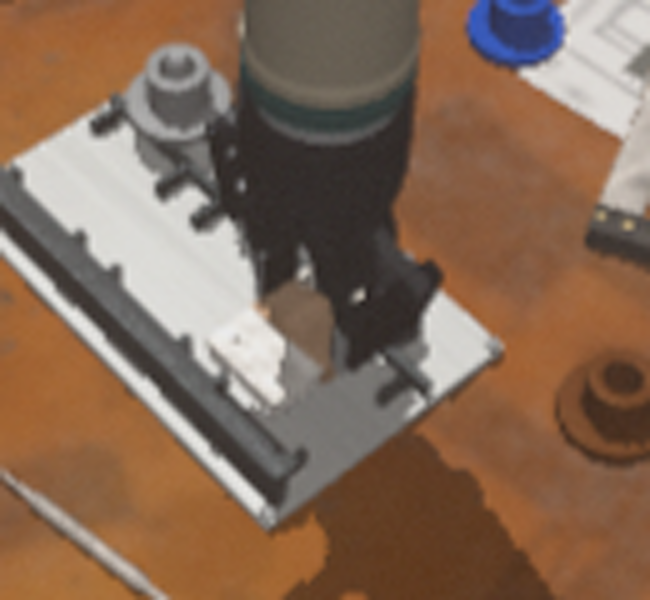

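```bash
python3 -m crank '{"grip":[0.5,0.5,0.5,0.5,0.5,0.5],"slide":[[0,0,0],[0,0,-1],[0,0,-2],[0,0,-2.4],[0,0,-2.4],[0,0,-2.4]],"roll":[0,0,0,0,0,0]}' 25
```

```text
clock: 20.75
position: [0.5694, -0.0665, 0.0044]
ee_rot: [0.707, 0.025, 0.707, -0.025]
contact_force: [0.1, -0.3, -4.0]
width: 0.0485
```

```bash
python3 -m crank '{"grip":[0.5,0.5,0.5,0.5],"slide":[[0,0,-0.3],[0,0,-0.6],[0,0,-0.9],[0,0,-0.9]],"roll":[0,0,0,0]}' 22; python3 -m crank '{"grip":[0.5,0.5,0.5,0.5],"slide":[[0,0,-0.2],[0,0,-0.4],[0,0,-0.6],[0,0,-0.6]],"roll":[0,0,0,0]}';  python3 - <<'E'
from h import *
a=snap('scene','s9')['frame'];cv2.imwrite('pics/s9.png',cv2.resize(a[180:270,280:380,::-1],(650,585),interpolation=2))
E
```

```text
clock: 21.15
position: [0.569, -0.0663, -0.005]
ee_rot: [0.706, 0.025, 0.707, -0.025]
contact_force: [-0.8, 0.2, -5.0]
width: 0.0484
clock: 21.55
position: [0.5692, -0.0664, -0.0108]
ee_rot: [0.706, 0.025, 0.707, -0.025]
contact_force: [-0.3, -0.7, -4.2]
width: 0.0486
```

View pics/s9.png

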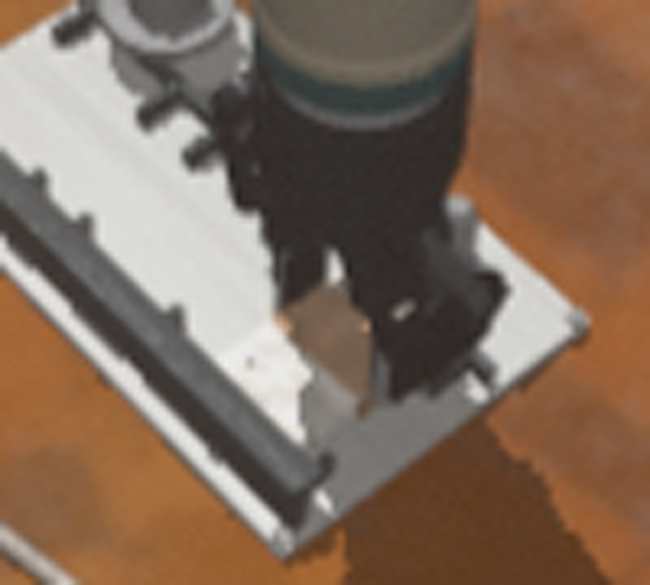

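```bash
for i in 1; do python3 -m crank '{"grip":[0.5,0.5,0.5],"slide":[[0,0,-0.1],[0,0,-0.2],[0,0,-0.2]],"roll":[0,0,0]}'| grep -E 'pos|force'; python3 -m crank '{"grip":[0.5,0.5,0.5],"slide":[[0,0,-0.1],[0,0,-0.2],[0,0,-0.2]],"roll":[0,0,0]}'| grep -E 'pos|force'; done
python3 - <<'E'
from h import *
print(manip.get_state()['moment'])
d=load('s9')
# white pile -x end corners as seen: crop px -> image
for u,v in [(222,352),(275,312),(318,445),(380,385)]:
    print((280+u/6.5,180+v/6.5),ray(d,280+u/6.5-.4,180+v/6.5-.4,.03).round(4),ray(d,280+u/6.5-.4,180+v/6.5-.4,.02).round(4))
# expected -x end top corners if flat
c=np.array([.5692,-.0664]);ax=np.array([.9975,-.0715]);ay=np.array([.0715,.9975])
for s in(-1,1):
  for zt in (.032,.022):
    p=c-(.0036+.044)*ax+s*.025*ay; print(s,zt,((proj(d,np.r_[p,zt])-[280,180])*6.5).round(0))
E
```

```text
position: [0.5695, -0.0664, -0.0125]
contact_force: [0.4, 0.3, -4.0]
position: [0.5694, -0.0665, -0.0137]
contact_force: [-2.4, 0.2, 4.1]
[0.15715856 0.20730991 0.01667537]
(314.15384615384613, 234.15384615384616) [ 0.5303 -0.0386  0.03  ] [ 0.5348 -0.0337  0.02  ]
(322.3076923076923, 228.0) [ 0.558  -0.0394  0.03  ] [ 0.5629 -0.0345  0.02  ]
(328.9230769230769, 248.46153846153845) [ 0.5273 -0.0939  0.03  ] [ 0.5318 -0.0897  0.02  ]
(338.46153846153845, 239.23076923076923) [ 0.5631 -0.0915  0.03  ] [ 0.5681 -0.0873  0.02  ]
-1 0.032 [290. 441.]
-1 0.022 [290. 456.]
1 0.032 [206. 356.]
1 0.022 [206. 370.]
```

```bash
for i in 1; do python3 -m crank '{"grip":[0.5,0.5,0.5,0.5],"slide":[[0,0,0.2],[-0.1,0,0.3],[-0.2,0,0.3],[-0.2,0,0.3]],"roll":[0,0,0,0]}'| grep -E 'pos|force'; python3 -m crank '{"grip":[0.5,0.5,0.5],"slide":[[0,0,-0.1],[0,0,-0.2],[0,0,-0.2]],"roll":[0,0,0]}'| grep -E 'pos|force'; python3 -m crank '{"grip":[0.5,0.5,0.5],"slide":[[0,0,-0.1],[0,0,-0.1],[0,0,-0.1]],"roll":[0,0,0]}'| grep -E 'pos|force';python3 -m crank '{"grip":[0.5,0.5,0.5],"slide":[[0,0,-0.1],[0,0,-0.1],[0,0,-0.1]],"roll":[0,0,0]}'| grep -E 'pos|force';python3 -c "
from h import *
print(manip.get_state()['moment'])"; done
```

```text
position: [0.5685, -0.0666, -0.0115]
contact_force: [3.0, 0.1, -4.2]
position: [0.5684, -0.0666, -0.013]
contact_force: [1.5, -0.2, 0.1]
position: [0.5682, -0.0666, -0.0139]
contact_force: [1.2, 0.7, 2.7]
position: [0.5678, -0.0665, -0.015]
contact_force: [0.4, 0.5, 5.1]
[ 0.07243233 -0.51647155  0.04222538]
```

```bash
for i in 1; do python3 -m crank '{"grip":[0.5,0.5,0.5],"slide":[[0,0,-0.1],[0,0,-0.2],[0,0,-0.2]],"roll":[0,0,0]}'| grep -E 'pos|force'; python3 -m crank '{"grip":[0.5,0.5,0.5,0.5],"slide":[[-0.1,0,0],[-0.2,0,0],[-0.3,0,0],[-0.3,0,0]],"roll":[0,0,0,0]}'| grep -E 'pos|force'; done
```

```text
position: [0.5668, -0.0663, -0.0172]
contact_force: [-1.0, 1.0, 5.4]
position: [0.5652, -0.0666, -0.0173]
contact_force: [2.9, 0.9, 3.0]
```

```bash
for i in 1; do python3 -m crank '{"grip":[0.5,0.5,0.5,0.5],"slide":[[-0.1,0,0],[-0.2,0,0],[-0.3,0,0],[-0.3,0,0]],"roll":[0,0,0,0]}'| grep -E 'pos|force'; python3 -m crank '{"grip":[0.5,0.5,0.5,0.5],"slide":[[-0.1,0,0],[-0.2,0,0],[-0.3,0,0],[-0.3,0,0]],"roll":[0,0,0,0]}'| grep -E 'pos|force'; done
```

```text
position: [0.5593, -0.0662, -0.0187]
contact_force: [1.2, 0.0, -3.5]
position: [0.5595, -0.0663, -0.0176]
contact_force: [5.4, 0.8, -6.3]
```

```bash
for i in 1; do python3 -m crank '{"grip":[0.5,0.5,0.5,0.5],"slide":[[0.1,0,0],[0.1,0,-0.1],[0.1,0,-0.2],[0.1,0,-0.2]],"roll":[0,0,0,0]}'| grep -E 'pos|force'; python3 -m crank '{"grip":[0.5,0.5,0.5,0.5],"slide":[[0,0,-0.1],[0,0,-0.2],[0,0,-0.2],[0,0,-0.2]],"roll":[0,0,0,0]}'| grep -E 'pos|force'; python3 -m crank '{"grip":[0.5,0.5,0.5],"slide":[[0,0,-0.1],[0,0,-0.1],[0,0,-0.1]],"roll":[0,0,0]}'| grep -E 'pos|force';done
```

```text
position: [0.5595, -0.0665, -0.0193]
contact_force: [3.6, 0.4, -2.3]
position: [0.5598, -0.0665, -0.0208]
contact_force: [3.1, 0.2, 4.3]
position: [0.5602, -0.0666, -0.0218]
contact_force: [2.3, -0.5, 6.5]
```

```bash
python3 -m crank '{"grip":[0.65,0.72,0.75,0.75,0.75,0.8,0.8,0.9,1,1,1,1],"slide":[[0,0,0],[0,0,0],[0,0,0],[0,0,1],[0,0,3],[0,0,6],[0,0,10],[-4,8,12],[-8,15,14],[-11.7,22.6,14],[-11.7,22.6,14],[-11.7,22.6,14]],"roll":[0,0,0,0,0,0,0,0,0,0,0,0]}'
python3 - <<'E'
from h import *
a=snap('scene','s10');b=snap('top','t10'); piles(b)
h=np.zeros((420,800,3),np.uint8); h[:,:400]=cv2.resize(a['frame'][180:264,290:370,::-1],(400,420),interpolation=2); h[:,400:]=cv2.resize(b['frame'][160:244,310:390,::-1],(400,420),interpolation=2)
cv2.imwrite('pics/s10c.png',h)
E
```

```text
clock: 27.3
position: [0.4449, 0.1538, 0.1176]
ee_rot: [0.707, 0.026, 0.706, -0.025]
contact_force: [1.2, 0.1, 0.3]
width: 0.0855
pile [ 0.3786 -0.2649] (0.3781, -0.265) widthaxis deg -11.2 0.092 0.055
```

View pics/s10c.png

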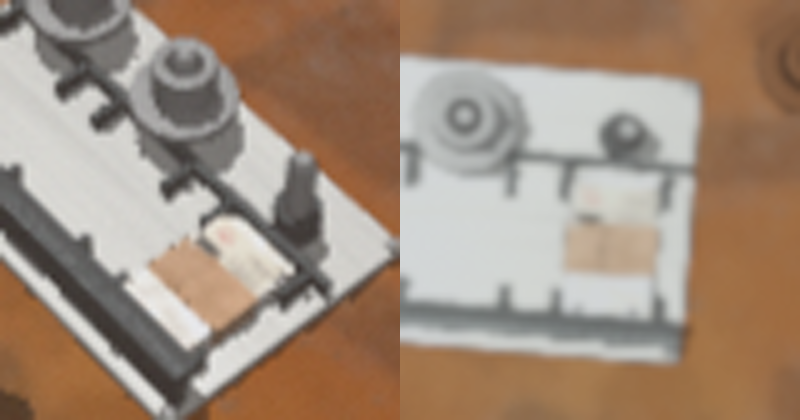

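```bash
python3 -m crank '{"grip":[1,1,1,1,1],"slide":[[-0.2,0,-2],[-0.2,0,-4],[-0.2,0,-6],[-0.2,0,-6],[-0.2,0,-6]],"roll":[0,0,0,0,0]}'
```

```text
clock: 27.9
position: [0.4444, 0.1519, 0.0569]
ee_rot: [0.707, 0.025, 0.707, -0.025]
contact_force: [0.8, 0.1, -0.9]
width: 0.0853
```

```bash
python3 -m crank '{"grip":[1,1,1,1,1,1],"slide":[[-0.35,0.75,0],[-0.35,0.75,-3],[-0.35,0.75,-6],[-0.35,0.75,-8.1],[-0.35,0.75,-8.1],[-0.35,0.75,-8.1]],"roll":[0,0,0,0,0,0]}' 60;  python3 -m crank '{"grip":[0.5,0.3,0.3,0.3,0.3,0.3],"slide":[[0,0,0],[0,0,0],[0,0,0],[0,0,0],[0,0,0],[0,0,0]],"roll":[0,0,0,0,0,0]}'
```

```text
clock: 28.5
position: [0.4414, 0.1603, -0.0235]
ee_rot: [0.707, 0.025, 0.706, -0.025]
contact_force: [-0.4, -1.0, 0.1]
width: 0.0854
clock: 29.1
position: [0.4413, 0.16, -0.0232]
ee_rot: [0.707, 0.025, 0.706, -0.025]
contact_force: [-2.0, -0.4, 8.5]
width: 0.0348
```

```bash
python3 - <<'E'
from h import *
b=load('t10');a=load('s10')
x0,y0=348,178
print(cv2.cvtColor(b['frame'],cv2.COLOR_RGB2GRAY)[y0:y0+16,x0:x0+16])
print('top',ray(b,310+227/5-.4,160+128/5-.4,.07), 'scene', ray(a,290+302/5-.4,180+158/5-.4,.07))
E
python3 -m crank '{"grip":[0.3,0.3,0.3,0.3,0.3,0.3,0.3,0.3,0.3,0.3,0.3,0.3,0.3,0.3,0.3,0.3],"slide":[[0,0,2],[0,0,5],[0,0,8],[2,-3,10],[5,-7,10],[8,-11,10],[12,-15,10],[15,-19,10],[17.5,-22,10],[18.05,-23.05,10],[18.05,-23.05,10],[18.05,-23.05,10],[18.05,-23.05,9],[18.05,-23.05,8.3],[18.05,-23.05,8.3],[18.05,-23.05,8.3]],"roll":[0,0,0,0,0,0,0,0,0,0,0,0,0,0,0,0]}' 60
```

```text
[[212 212 212 212 212 211 211 210 209 209 209 208 208 207 206 206]
 [212 212 211 211 212 211 211 210 210 210 209 209 208 208 207 207]
 [212 211 211 211 211 210 209 209 209 209 209 209 209 208 208 207]
 [212 212 211 210 207 202 199 202 205 207 209 208 209 208 208 208]
 [211 211 208 201 190 178 172 179 189 197 205 208 208 208 208 207]
 [210 207 198 179 154 137 135 145 155 172 192 203 207 207 207 207]
 [208 199 178 148 121 120 138 151 147 145 166 191 203 206 206 206]
 [207 188 150 119 109 124 152 168 160 137 138 168 192 203 206 206]
 [206 180 133 107 105 120 147 161 154 129 117 142 172 194 204 206]
 [205 179 130 106 101 108 123 132 125 107 109 130 151 175 195 205]
 [205 183 140 109 101  98 101 102  97  96 112 131 141 157 185 203]
 [204 190 157 119 103  98  95  94  97 107 124 136 140 155 184 202]
 [193 189 167 129 102  98 101 105 113 123 135 140 145 164 189 201]
 [161 164 154 130 107 103 108 114 120 128 137 143 149 168 186 193]
 [138 139 137 133 127 123 124 125 122 122 130 136 139 150 161 165]
 [169 169 169 169 164 156 153 147 139 129 126 129 131 133 131 132]]
top [ 0.62250353 -0.07072211  0.07      ] scene [ 0.6233036  -0.07239759  0.07      ]
clock: 30.7
position: [0.6205, -0.0697, 0.0583]
ee_rot: [0.706, 0.025, 0.707, -0.025]
contact_force: [0.6, 0.2, -1.8]
width: 0.0348
```

```bash
for i in 1; do python3 -m crank '{"grip":[0.3,0.3,0.3,0.3],"slide":[[0.15,-0.1,0],[0.15,-0.1,-0.6],[0.15,-0.1,-1],[0.15,-0.1,-1]],"roll":[0,0,0,0]}' | grep -E 'pos|force'; python3 -m crank '{"grip":[0.3,0.3,0.3,0.3],"slide":[[0,0,-0.3],[0,0,-0.6],[0,0,-0.9],[0,0,-0.9]],"roll":[0,0,0,0]}'| grep -E 'pos|force'; done
```

```text
position: [0.6219, -0.0714, 0.0477]
contact_force: [-0.1, -0.2, -1.8]
position: [0.6222, -0.0715, 0.0391]
contact_force: [0.3, -0.0, -2.2]
```

```bash
for i in 1; do python3 -m crank '{"grip":[0.3,0.3,0.3,0.3,0.3,0.3,0.3],"slide":[[0,0,-0.6],[0,0,-1.2],[0,0,-1.8],[0,0,-2.4],[0,0,-3],[0,0,-3.2],[0,0,-3.2]],"roll":[0,0,0,0,0,0,0]}' | grep -E 'pos|force';  python3 -m crank '{"grip":[0.3,0.3,0.3],"slide":[[0,0,-0.1],[0,0,-0.3],[0,0,-0.3]],"roll":[0,0,0]}' | grep -E 'pos|force'; done
```

```text
position: [0.6223, -0.0715, 0.0071]
contact_force: [-0.6, 0.0, -2.3]
position: [0.623, -0.0716, 0.0049]
contact_force: [-0.5, -0.8, -1.3]
```

```bash
python3 -m crank '{"grip":[0.3,0.3,0.6,1,1,1,1,1,1,1,1,1,1,1,1,1,1,1,1,1],"slide":[[0,0,-0.1],[0,0,-0.1],[0,0,-0.1],[0,0,-0.1],[0,0,-0.1],[0,0,3],[0,0,7],[0,0,10],[0.1,3,10],[0.2,6,10],[0.5,9,10],[0.5,9,10],[0.5,9,10],[0.5,9,7],[0.5,9,4],[0.5,9,1.5],[0.5,9,0.3],[0.5,9,-0.1],[0.5,9,-0.1],[0.5,9,-0.1]],"roll":[0,0,0,0,0,0,0,0,0,0,0,0,0,0,0,0,0,0,0,0]}' 60; python3 -m crank '{"grip":[0.5,0.3,0.3,0.3,0.3,0.3],"slide":[[0,0,0],[0,0,0],[0,0,0],[0,0,0],[0,0,0],[0,0,0]],"roll":[0,0,0,0,0,0]}'
```

```text
clock: 34.5
position: [0.6288, 0.018, 0.0048]
ee_rot: [0.708, 0.025, 0.706, -0.025]
contact_force: [0.0, -1.0, 0.6]
width: 0.0856
clock: 35.1
position: [0.628, 0.0186, 0.0045]
ee_rot: [0.707, 0.025, 0.706, -0.025]
contact_force: [-1.2, 0.5, 6.0]
width: 0.0342
```

```bash
python3 -m crank '{"grip":[0.3,0.3,0.3,0.3,0.3,0.3,0.3,0.3,0.3,0.3,0.3,0.3,0.3,0.3,0.3,0.3,0.3,0.3,0.3,0.3],"slide":[[0,0,1],[0,0,2.5],[0,0,4],[0,0,6],[0,0,7],[-2,2,7],[-5,4,7],[-8,7,7],[-12,10,7],[-15,12,7],[-17,13.5,6],[-18.7,14.1,4],[-18.7,14.1,1],[-18.7,14.1,-1.5],[-18.7,14.1,-2.3],[-18.7,14.1,-2.6],[-18.7,14.1,-2.7],[-18.7,14.1,-2.8],[-18.7,14.1,-2.8],[-18.7,14.1,-2.8]],"roll":[0,0,0,0,0,0,0,0,0,0,0,0,0,0,0,0,0,0,0,0]}' 60; python3 -m crank '{"grip":[0.6,1,1,1,1,1,1,1,1,1,1,1,1],"slide":[[0,0,0],[0,0,0],[0,0,0],[0,0,4],[0,0,8],[0,0,12],[0,0,14.5],[0,0,14.5],[0,0,14.5],[0,0,14.5],[0,0,14.5],[0,0,14.5],[0,0,14.5]],"roll":[0,0,0,0,0,-8,-16,-24,-32,-40,-48,-56,-64]}'
python3 - <<'E'
from h import *
b=snap('top','t11'); piles(b,((380,470,190,292),(330,395,240,292)))
E
```

```text
clock: 37.1
position: [0.4419, 0.1595, -0.0235]
ee_rot: [0.708, 0.025, 0.706, -0.025]
contact_force: [0.3, -0.9, 2.7]
width: 0.0341
clock: 38.4
position: [0.4403, 0.1594, 0.1206]
ee_rot: [0.585, 0.397, 0.585, -0.398]
contact_force: [-0.3, 0.0, -0.6]
width: 0.0853
pile [ 0.3785 -0.2649] (0.3781, -0.265) widthaxis deg -11.2 0.092 0.055
```

```bash
python3 -m crank '{"grip":[1,1,1,1,1,1,1,1,1,1,1,1,1,1,1,1,1],"slide":[[0,-5,0],[-0.5,-10,0],[-1,-15,0],[-2,-20,0],[-3,-25,0],[-4,-30,0],[-5,-35,0],[-6,-39,0],[-6.2,-42.5,0],[-6.2,-42.5,0],[-6.2,-42.5,0],[-6.2,-42.5,-4],[-6.2,-42.5,-8],[-6.2,-42.5,-11],[-6.2,-42.5,-13],[-6.2,-42.5,-14.2],[-6.2,-42.5,-14.2]],"roll":[-8,-16,-24,-33.2,-33.2,-33.2,-33.2,-33.2,-33.2,-33.2,-33.2,-33.2,-33.2,-33.2,-33.2,-33.2,-33.2]}' 40; python3 -m crank '{"grip":[1,1,1,0.6,0.5,0.5,0.5,0.5,0.5],"slide":[[0,0,-0.5],[0,0,-1],[0,0,-1],[0,0,-1],[0,0,-1],[0,0,-1],[0,0,-1],[0,0,-1],[0,0,-1]],"roll":[0,0,0,0,0,0,0,0,0]}' 40
```

```text
clock: 40.15
position: [0.3774, -0.2626, -0.0228]
ee_rot: [-0.447, -0.546, -0.451, 0.546]
contact_force: [-1.0, -0.0, 0.0]
width: 0.0853
clock: 41.05
position: [0.3794, -0.2662, -0.0305]
ee_rot: [0.449, 0.547, 0.447, -0.547]
contact_force: [0.1, 0.2, 5.0]
width: 0.049
```

```bash
python3 -m crank '{"grip":[0.5,0.5,0.5,0.5,0.5,0.5,0.5,0.5,0.5,0.5,0.5,0.5,0.5,0.5,0.5,0.5,0.5,0.5],"slide":[[0,0,1],[0,0,3],[0,0,6],[0,0,9],[2,3,10],[4,6,10],[6,9,10],[8,12,10],[10,15,10],[12,18,10],[14,21,10],[16,24,10],[18,27,10],[19.4,28.9,10],[19.4,28.9,10],[19.4,28.9,10],[19.4,28.9,8],[19.4,28.9,6]],"roll":[0,0,0,0,8,16,24,32,40,48,56,64,72,80,88,97.2,97.2,97.2]}' 40; python3 -m crank '{"grip":[0.5,0.5,0.5,0.5,0.5],"slide":[[0,0,0],[0,0,0],[0,0,-1],[0,0,-2],[0,0,-2]],"roll":[0,0,0,0,0]}' 25
python3 - <<'E'
from h import *
from scipy.spatial.transform import Rotation as R
s=manip.get_state(); q=s['ee_rot']; M=R.from_quat(np.r_[q[1:],q[0]]).as_matrix();print(np.degrees(np.arctan2(M[1,1],M[0,1])),s['position'])
E
```

```text
clock: 42.85
position: [0.5724, 0.0235, 0.0285]
ee_rot: [0.707, 0.025, 0.707, -0.025]
contact_force: [-0.5, 0.1, -4.0]
width: 0.0487
clock: 43.35
position: [0.5713, 0.0235, 0.0073]
ee_rot: [0.706, 0.025, 0.708, -0.025]
contact_force: [-1.0, 0.4, -3.7]
width: 0.0484
85.90112763362154 [0.57129299 0.02348822 0.00732484]
```

```bash
for i in 1; do python3 -m crank '{"grip":[0.5,0.5,0.5,0.5,0.5],"slide":[[0.15,-0.07,0],[0.15,-0.07,-0.5],[0.15,-0.07,-1],[0.15,-0.07,-1],[0.15,-0.07,-1]],"roll":[0,0,0,0,0]}' 22 | grep -E 'pos|force'; python3 -m crank '{"grip":[0.5,0.5,0.5,0.5],"slide":[[0,0,-0.3],[0,0,-0.6],[0,0,-0.8],[0,0,-0.8]],"roll":[0,0,0,0]}'| grep -E 'pos|force';  python3 -m crank '{"grip":[0.5,0.5,0.5],"slide":[[0,0,-0.1],[0,0,-0.2],[0,0,-0.2]],"roll":[0,0,0]}'| grep -E 'pos|force'; done
```

```text
position: [0.5739, 0.0227, -0.0016]
contact_force: [-0.6, 0.3, -3.9]
position: [0.5738, 0.0228, -0.0099]
contact_force: [-0.1, 0.1, -4.3]
position: [0.574, 0.0227, -0.0116]
contact_force: [0.5, -0.6, -4.8]
```

```bash
for i in 1; do python3 -m crank '{"grip":[0.5,0.5,0.5],"slide":[[0,0,-0.1],[0,0,-0.2],[0,0,-0.2]],"roll":[0,0,0]}'| grep -E 'pos|force'; python3 -m crank '{"grip":[0.5,0.5,0.5],"slide":[[0,0,-0.1],[0,0,-0.2],[0,0,-0.2]],"roll":[0,0,0]}'| grep -E 'pos|force'; python3 -m crank '{"grip":[0.5,0.5,0.5],"slide":[[0,0,-0.1],[0,0,-0.1],[0,0,-0.1]],"roll":[0,0,0]}'| grep -E 'pos|force'; done
```

```text
position: [0.5739, 0.0228, -0.013]
contact_force: [-3.2, 0.2, 0.2]
position: [0.5736, 0.0228, -0.0145]
contact_force: [-5.9, 0.2, 6.6]
position: [0.5734, 0.0228, -0.0154]
contact_force: [-5.6, -0.6, 7.7]
```

```bash
for i in 1; do python3 -m crank '{"grip":[0.5,0.5,0.5],"slide":[[-0.1,0,0],[-0.2,0,-0.1],[-0.2,0,-0.2]],"roll":[0,0,0]}'| grep -E 'pos|force'; python3 -m crank '{"grip":[0.5,0.5,0.5],"slide":[[-0.1,0,0],[-0.2,0,0],[-0.3,0,0]],"roll":[0,0,0]}'| grep -E 'pos|force'; python3 -m crank '{"grip":[0.5,0.5,0.5],"slide":[[-0.1,0,0],[-0.2,0,0],[-0.2,0,0]],"roll":[0,0,0]}'| grep -E 'pos|force'; done
```

```text
position: [0.573, 0.0228, -0.0171]
contact_force: [-3.6, 1.0, 6.2]
position: [0.5731, 0.0227, -0.0169]
contact_force: [2.8, 0.3, 3.8]
position: [0.5692, 0.0224, -0.0176]
contact_force: [4.9, 0.1, 6.3]
```

```bash
for i in 1; do python3 -m crank '{"grip":[0.5,0.5,0.5,0.5],"slide":[[-0.1,0,0],[-0.2,0,0],[-0.3,0,0],[-0.3,0,0]],"roll":[0,0,0,0]}'| grep -E 'pos|force'; python3 -m crank '{"grip":[0.5,0.5,0.5,0.5],"slide":[[-0.1,0,0],[-0.2,0,0],[-0.2,0,0],[-0.2,0,0]],"roll":[0,0,0,0]}'| grep -E 'pos|force'; done
```

```text
position: [0.5634, 0.0227, -0.0192]
contact_force: [4.7, -1.0, -2.0]
position: [0.5635, 0.0226, -0.0187]
contact_force: [7.5, 0.2, -3.0]
```

```bash
for i in 1; do python3 -m crank '{"grip":[0.5,0.5,0.5,0.5,0.5],"slide":[[0.1,0,0],[0.2,0,0],[0.2,0,-0.1],[0.2,0,-0.3],[0.2,0,-0.3]],"roll":[0,0,0,0,0]}'| grep -E 'pos|force'; python3 -m crank '{"grip":[0.5,0.5,0.5],"slide":[[0,0,-0.05],[0,0,-0.1],[0,0,-0.1]],"roll":[0,0,0]}'| grep -E 'pos|force'; done
```

```text
position: [0.5637, 0.0227, -0.0211]
contact_force: [2.6, -0.8, 3.8]
position: [0.564, 0.0227, -0.0219]
contact_force: [2.0, -1.2, 4.8]
```

```bash
python3 -m crank '{"grip":[0.65,0.72,0.75,0.75,0.75,0.8,0.8,0.9,1,1,1,1,1],"slide":[[0,0,0],[0,0,0],[0,0,0],[0,0,1],[0,0,3],[0,0,6],[0,0,10],[-4,4,12],[-8,9,14],[-12.2,13.7,14],[-12.2,13.7,14],[-12.2,13.7,14],[-12.2,13.7,14]],"roll":[0,0,0,0,0,0,0,0,0,0,0,0,0]}'
python3 - <<'E'
from h import *
def band(d,z,X,zz=.02):
    f=d['frame'].astype(int);m=((f[:,:,0]-f[:,:,2]>25)&(f[:,:,0]>110)).astype(np.uint8)
    u,v=proj(d,np.r_[X,zz]).astype(int);w=np.zeros_like(m);w[v-9:v+10,u-13:u+14]=m[v-9:v+10,u-13:u+14]
    c=max(cv2.findContours(w,0,2)[0],key=cv2.contourArea);M=cv2.moments(c)
    P=np.array([ray(d,*p,.022)[:2] for p in c[:,0]],np.float32)
    p=ray(d,M['m10']/M['m00'],M['m01']/M['m00'],.022)[:2]-X
    ax=np.array([.9975,-.0715]);ay=np.array([.0715,.9975]);print((p@ax*1e3).round(1),(p@ay*1e3).round(1),cv2.contourArea(c),cv2.minAreaRect(P)[1:])
p3=np.array([.5578,-.0666]);p2=np.array([.5642,.0232])
band(load('t10'),0,p3);band(load('s10'),0,p3)
band(snap('top','t12'),0,p2);band(snap('scene','s12'),0,p2)
E
```

```text
clock: 49.25
position: [0.4419, 0.1602, 0.1184]
ee_rot: [0.707, 0.024, 0.706, -0.024]
contact_force: [0.4, 0.7, 0.5]
width: 0.0851
-0.8 -0.3 145.5 ((0.02567950263619423, 0.051482658833265305), 0.6999364495277405)
0.8 -2.7 200.5 ((0.05738677829504013, 0.0312778502702713), 85.66545867919922)
-0.7 -0.8 144.0 ((0.02567618153989315, 0.051365483552217484), 0.7043508887290955)
0.2 -3.4 180.0 ((0.05773089826107025, 0.03264600411057472), 85.7226333618164)
```

```bash
python3 -m crank '{"grip":[1,1,1,1,1,1,1],"slide":[[0,0,-4],[0,0,-8],[0,0,-11],[0,0,-13],[0,0,-14.2],[0,0,-14.2],[0,0,-14.2]],"roll":[0,0,0,0,0,0,0]}' 60;  python3 -m crank '{"grip":[0.5,0.3,0.3,0.3,0.3,0.3],"slide":[[0,0,0],[0,0,0],[0,0,0],[0,0,0],[0,0,0],[0,0,0]],"roll":[0,0,0,0,0,0]}'
```

```text
clock: 50.05
position: [0.443, 0.159, -0.0245]
ee_rot: [0.707, 0.026, 0.707, -0.026]
contact_force: [-0.0, -0.9, -0.1]
width: 0.0857
clock: 50.65
position: [0.4426, 0.1597, -0.0234]
ee_rot: [0.707, 0.025, 0.706, -0.025]
contact_force: [-0.5, -1.3, 6.3]
width: 0.0341
```

```bash
python3 -m crank '{"grip":[0.3,0.3,0.3,0.3,0.3,0.3,0.3,0.3,0.3,0.3,0.3,0.3,0.3,0.3,0.3],"slide":[[0,0,2],[0,0,5],[0,0,8],[2,-2,10],[5,-4,10],[8,-7,10],[12,-10,10],[15,-12,10],[17.5,-13.5,10],[18.6,-14.1,10],[18.6,-14.1,10],[18.6,-14.1,10],[18.6,-14.1,9],[18.6,-14.1,8.3],[18.6,-14.1,8.3]],"roll":[0,0,0,0,0,0,0,0,0,0,0,0,0,0,0]}' 60;  python3 -m crank '{"grip":[0.3,0.3],"slide":[[0,0,0],[0,0,0]],"roll":[0,0]}'
```

```text
clock: 52.15
position: [0.6259, 0.0196, 0.0571]
ee_rot: [0.705, 0.025, 0.708, -0.025]
contact_force: [-0.0, -0.6, -1.7]
width: 0.034
clock: 52.35
position: [0.6282, 0.019, 0.0588]
ee_rot: [0.707, 0.025, 0.707, -0.025]
contact_force: [-0.1, 0.1, -2.3]
width: 0.0341
```

```bash
for i in 1; do python3 -m crank '{"grip":[0.3,0.3,0.3,0.3,0.3],"slide":[[0,0,-0.6],[0,0,-1.2],[0,0,-1.6],[0,0,-1.9],[0,0,-1.9]],"roll":[0,0,0,0,0]}' | grep -E 'pos|force'; python3 -m crank '{"grip":[0.3,0.3,0.3,0.3,0.3,0.3,0.3],"slide":[[0,0,-0.6],[0,0,-1.2],[0,0,-1.8],[0,0,-2.4],[0,0,-3],[0,0,-3.2],[0,0,-3.2]],"roll":[0,0,0,0,0,0,0]}' | grep -E 'pos|force';  python3 -m crank '{"grip":[0.3,0.3,0.3],"slide":[[0,0,-0.1],[0,0,-0.4],[0,0,-0.4]],"roll":[0,0,0]}' | grep -E 'pos|force'; done
```

```text
position: [0.6276, 0.0187, 0.0389]
contact_force: [-0.3, 0.6, -1.8]
position: [0.6278, 0.0187, 0.0071]
contact_force: [0.2, 0.9, -1.6]
position: [0.6288, 0.0187, 0.0047]
contact_force: [-1.1, -0.3, 2.5]
```

Seated. Release, retreat, final look.

```bash
python3 -m crank '{"grip":[0.3,0.6,1,1,1,1,1,1,1,1,1,1,1,1],"slide":[[0,0,-0.1],[0,0,-0.1],[0,0,-0.1],[0,0,-0.1],[0,0,3],[0,0,7],[0,0,12],[-4,5,15],[-8,10,15],[-12,15,15],[-16,20,15],[-20,25,15],[-20,25,15],[-20,25,15]],"roll":[0,0,0,0,0,0,0,0,0,0,0,0,0,0]}'
python3 - <<'E'
from h import *
a=snap('scene','s13');b=snap('top','t13')
h=np.zeros((600,800,3),np.uint8); h[:,:400]=cv2.resize(a['frame'][150:300,260:360,::-1],(400,600),interpolation=2); h[:300,400:]=cv2.resize(b['frame'][160:240,265:375,::-1],(400,300),interpolation=2);h[300:,400:]=cv2.resize(b['frame'][100:300,180:480,::-1],(400,300),interpolation=2)
cv2.imwrite('pics/s13c.png',h)
E
```

```text
clock: 55.25
position: [0.425, 0.2711, 0.1536]
ee_rot: [0.706, 0.025, 0.707, -0.024]
contact_force: [0.1, -0.1, -0.4]
width: 0.0854
```

View pics/s13c.png

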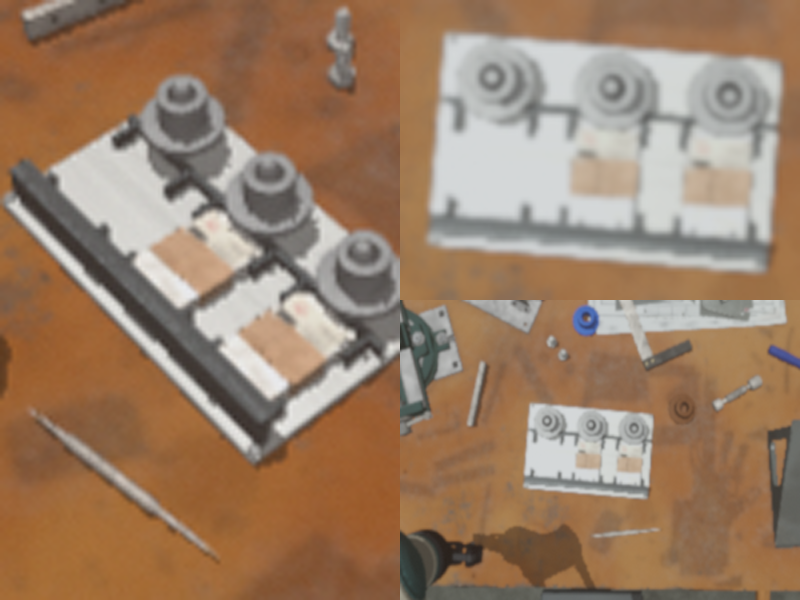

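```bash
python3 -c "
from rig import manip
print(manip.sign_off())"
```

```text
the job is handed in; nothing more can be done
None
```

I loaded both piles I found on the table, one into the −y pocket and one into the middle pocket, and locked each with its collar. I handed in at about 55 s on the robot clock. The +y pocket is empty and its collar was never touched.

**Last checks:**
- **Piles:** The final pictures show both lying flat under the lip and inside the end wall.
- **Collars:** All three sit flange down on their studs. I released each one I had moved at its original seated height, within about 2 mm.
- **Bystanders:** The scriber and the other things in view look unmoved. I judged this by eye and did not measure it.

**What did not go as expected:**
- **Height offset:** The reported tool height disagreed with the table by about 32 mm. My first try at a collar closed above its hub without touching it. I then found the offset by touching bare table with the shut fingers, and corrected every height after that.
- **Tilting:** The moves cannot tilt the tool. I tilted each pile by letting its stud-side end catch on the pocket's end wall while lowering, then slid the other end under the lip.
- **Third pile:** I took it as absent. Two pile-like shapes lie on the drawings beyond the arm's reach; one has a dark top, and I judged both to be look-alikes.
- **Pictures:** I viewed 15, one over the budget.

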